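# Put the leather-cutting dies away in their trays

### The job

Put the four round and square steel cutting dies away, each into the wooden tray of its own shape and size: big round, small round, big square and small square. Set each one down without dropping it, so that it stands upright and flat on the tray's floor, the square dies with their sides in line with the sides of their trays. Leave the oblong die and the glue jar where they are.

Things in the scene. Friction and masses are not known exactly. Their poses are not given: they have to be found in the camera images.
- big_round: bright steel leather-cutting die with a dark band near its foot, round, 56 mm in diameter, 45 mm high with plain upright sides, and on the middle of its flat top a dark stub 18 mm across and 5 mm high (50 mm overall); about 0.4 kg. It starts standing upright on the bench, cutting edge down. Origin: centre of the underside; z up.
- small_round: bright steel leather-cutting die with a dark band near its foot, round, 32 mm in diameter, 45 mm high with plain upright sides, and on the middle of its flat top a dark stub 18 mm across and 5 mm high (50 mm overall); about 0.15 kg. It starts standing upright on the bench, cutting edge down. Origin: centre of the underside; z up.
- big_square: bright steel leather-cutting die with a dark band near its foot, square, 52 mm by 52 mm, 45 mm high with plain upright sides, and on the middle of its flat top a dark stub 18 mm across and 5 mm high (50 mm overall); about 0.42 kg. It starts standing upright on the bench, cutting edge down. Origin: centre of the underside; z up. The x and y axes are square to its sides.
- small_square: bright steel leather-cutting die with a dark band near its foot, square, 30 mm by 30 mm, 45 mm high with plain upright sides, and on the middle of its flat top a dark stub 18 mm across and 5 mm high (50 mm overall); about 0.16 kg. It starts standing upright on the bench, cutting edge down. Origin: centre of the underside; z up. The x and y axes are square to its sides.
- big_round_tray: low open brown wooden tray, round, 80 mm in diameter inside, 90 mm outside, walls 5 mm thick, rim 15 mm above the bench, flat inner floor 5 mm above the bench; fixed to the bench. Origin: centre of the underside, at bench height; z up.
- small_round_tray: low open brown wooden tray, round, 56 mm in diameter inside, 66 mm outside, walls 5 mm thick, rim 15 mm above the bench, flat inner floor 5 mm above the bench; fixed to the bench. Origin: centre of the underside, at bench height; z up.
- big_square_tray: low open brown wooden tray, square, 76 mm inside, 86 mm outside, walls 5 mm thick, rim 15 mm above the bench, flat inner floor 5 mm above the bench; fixed to the bench. Origin: centre of the underside, at bench height; z up. The x and y axes are square to its sides.
- small_square_tray: low open brown wooden tray, square, 54 mm inside, 64 mm outside, walls 5 mm thick, rim 15 mm above the bench, flat inner floor 5 mm above the bench; fixed to the bench. Origin: centre of the underside, at bench height; z up. The x and y axes are square to its sides.
- oblong: bright steel leather-cutting die with a dark band near its foot, oblong, 84 mm by 24 mm (x is its long axis), to be left where it stands, 45 mm high with plain upright sides, and on the middle of its flat top a dark stub 18 mm across and 5 mm high (50 mm overall); about 0.35 kg. It starts standing upright on the bench, cutting edge down. Origin: centre of the underside; z up.
- jar: closed glue jar with a black cap, 60 mm in diameter, 75 mm high, loose, about 0.3 kg, standing among the dies and trays, to be left alone. Origin: centre of the underside; z up.
Things that resemble listed ones, but are neither listed nor needed, are in the scene too. Leave any blue or pink look-alike of the big_round alone.

How it is judged:
By the outcome, as a careful person would: the job done as asked, in the order asked, and still so for the second after the job is handed in, with the robot touching nothing.
It also fails if it takes over 99 s, if anything falls off the work surface, if the arm or the gripper's body presses on something with over 40 N, if the wrist force passes 120 N, or if a joint passes its speed limit or range.

### The arm

A 6-joint arm with a two-finger parallel gripper is mounted at the origin on the work surface. World frame = base frame: x ahead of the robot, y to its left, z up, the work surface at z = 0. Lengths are in mm, angles in degrees, forces in N, time in s.
With the tool pointing down it reaches from about 400 to 925 mm from the base axis. Payload 3.4 kg.
Tool frame: the origin (TCP) lies midway between the tips of the shut fingers; the grasp point (between the pads) lies 19 mm behind it; z points along the fingers, y is the line along which they close (so a half turn about z gives the same grasp; the last joint's range is limited). The gripper opens to 85 mm and grips with 20 to 120 N. Pads are 22 mm wide; open, the fingers measure 114 mm over their backs; the gripper's body (76 mm by 85 mm) begins 54 mm behind the grasp point. The pads swing forward as they close: fully open they stand 13 mm farther back than shut.
Start: joints at [-75.43, 17.578, 86.31, -0, 76.112, -4.211], TCP at [185.104, -544.397, 231.305] pointing down, gripper open.
Joint ranges: [-179.03, 179.03], [-60, 130.46], [8.19, 133.38], [-81.62, 261.62], [5.75, 156.47], [-153.77, 153.77]. Speed limits (degrees/s): [147.25, 147.25, 180, 180, 180, 180].

### API

Orientations are given as [roll, pitch, yaw] about the fixed x, y, z axes, in that order (R = Rz(yaw) Ry(pitch) Rx(roll)).
In Python, from rig import get_state, vision, order gives the robot as it stands. The module is installed in compiled form; this text tells all that it offers.
- The arm moves only by the tool arm_command, never from a script. Its argument "commands" is text: rows parted by semicolons, each of 7 numbers parted by spaces: the turn, a rotation vector about the tool's x, y, z in rad, then the shift along the tool's x, y, z in mm, then the opening, from 0 (shut) to 1 (fully open). A call has 1 to 10 rows; each row is the pose to reach, as a shift and turn from the pose commanded when the call began, along the tool's axes at that moment; what a row does not reach only later rows make up. A row lasts 1/8 s, in which the tool goes at most 62.5 mm and 10.7 degrees, less where a joint would pass 70% of its speed; a pose out of reach is approached as far as the arm can. A call with a gripper value outside its range is refused whole. The fingers move at their own pace and stop on an object; the grip force is fixed at half the most. Time passes only in rows, so rows that repeat a pose let the fingers close. It gives the time, the measured TCP pose, the force, the opening and the grip force at its end, in the units of the state.
- get_state(): the state, without advancing time (a new reading comes with each control period).
- vision.read_camera(name): name is "side" or "top"; returns the picture (400x640x3 uint8, red, green, blue); there is no depth.
- vision.get_calibration(name): a dict with "camera_matrix" (3x3 intrinsics, pixels), "k1" (the pictures are not rectified: a ray, as slopes to the right and down, at radius r is drawn at 1 + k1 r^2 times it, then the intrinsics apply), "T" (4x4, takes a point from camera to world coordinates). Camera axes: x right, y up, looking along -z (the intrinsics and any distortion apply to the point x, -y, -z); pixel columns grow to the right and rows downward; lengths in mm; the calibration is good to about 2 mm. A picture is of the moment at which its call begins. get_calibration takes no time and is no camera call.
- order.finish_job(): hands the job in; it is judged then, once.
The state is a dict: "clock": time; "joints": joint angles; "qd": joint speeds; "effort": joint torques, N m; "eef_pos": TCP position; "tool_rot": TCP orientation; "wrist_force": force on the tool from outside, world axes, zero at the start; "ft_torque": the same for the moment, N m; "finger_gap": opening from 0.0 (shut) to 1.0 (fully open); "gripper_force": force on a finger pad.
Only numpy, scipy, OpenCV 4.12 (cv2) and the standard library are available. Lean on these libraries where they do the work, as an engineer would, in place of code of your own. Each camera call takes 0.05 s, during which the arm holds its last target. There are 200 camera calls.

## Working session

There is one attempt and no reset: what is moved stays moved. The work goes in short steps, Python scripts to look and compute and a tool call to move; the robot and the scene stay as the last step left them, time stands still between calls to the robot, and variables do not carry over. Pictures are saved under pics/ and viewed, at most 14 in all, crops included, and the job is handed in when it is done.

Besides the shell and the picture viewer there is one more tool, called after "Call:" in YAML: its name, and indented under it one key for each argument. arm_command: Moves the arm, as the interface text tells. Its arguments: {"type":"object","properties":{"commands":{"type":"string"}},"required":["commands"]}

```bash
mkdir -p pics
python3 - <<'E'
from rig import get_state, vision
import cv2
for n in("top","side"):
    im=vision.read_camera(n); cv2.imwrite(f"pics/{n}0.png",im[:,:,::-1])
    c=vision.get_calibration(n); print(c)
s=get_state();print(s)
E
```

```text
{'camera_matrix': array([[375.02509096,   0.        , 321.09978057],
       [  0.        , 375.02509096, 200.36316669],
       [  0.        ,   0.        ,   1.        ]]), 'k1': -0.03908641161100578, 'T': array([[-3.33871515e-02,  9.75944469e-01, -2.15447655e-01,
         2.94072044e+02],
       [-9.99440657e-01, -3.21888730e-02,  9.06913593e-03,
         2.17296727e+01],
       [ 1.91595585e-03,  2.15629938e-01,  9.76473276e-01,
         1.08244100e+03],
       [ 0.00000000e+00,  0.00000000e+00,  0.00000000e+00,
         1.00000000e+00]])}
{'camera_matrix': array([[451.91516382,   0.        , 321.01932379],
       [  0.        , 451.91516382, 195.4639333 ],
       [  0.        ,   0.        ,   1.        ]]), 'k1': -0.0034165117635167634, 'T': array([[-7.33405815e-01,  3.26030944e-01, -5.96506273e-01,
        -1.91400086e+02],
       [-6.79787981e-01, -3.54392061e-01,  6.42101681e-01,
         7.66049461e+02],
       [-2.05207024e-03,  8.76418902e-01,  4.81545115e-01,
         6.28127795e+02],
       [ 0.00000000e+00,  0.00000000e+00,  0.00000000e+00,
         1.00000000e+00]])}
{'clock': 0.1, 'joints': array([-7.54289793e+01,  1.76195466e+01,  8.63763636e+01,  7.05313581e-04,
        7.61131922e+01, -4.21191018e+00]), 'qd': array([ 0.04103544, -0.05896576, -0.07075197, -0.06296579, -0.03052818,
       -0.06851383]), 'effort': array([-1.35659984e-04, -4.58531821e+01, -2.52608889e+01,  4.50324671e-05,
        5.64425136e-03,  2.44336945e-05]), 'eef_pos': array([ 184.95385967, -543.76634087,  230.45772802]), 'tool_rot': array([-1.79891243e+02, -8.69560291e-03,  1.87827527e+01]), 'wrist_force': array([-0.32673034, -0.29307637,  0.69734681]), 'ft_torque': array([-0.03040274,  0.02050624, -0.00500511]), 'gripper_force': 0.0, 'finger_gap': 0.9934160558365575}
```

View pics/top0.png

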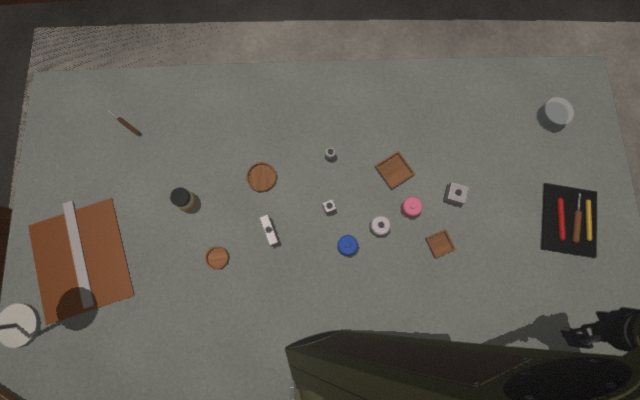

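View pics/side0.png

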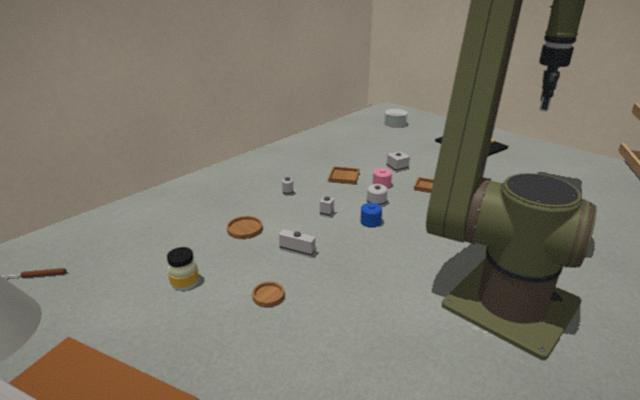

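The top view shows the big round tray at (262,177), small round tray (218,258), big square tray (395,170) and small square tray (440,243). The dies are big round (381,226), small round (331,154), big square (457,193) and small square (329,207). The oblong is at (269,230) and the jar at (184,200), with the blue and pink decoys at (348,245) and (412,207). I'll enlarge these next.

Run:
```python
import cv2
t=cv2.imread("pics/top0.png");s=cv2.imread("pics/side0.png")
def g(im,x,y,w,h,k,n):
    c=cv2.resize(im[y:y+h,x:x+w],None,fx=k,fy=k,interpolation=cv2.INTER_CUBIC)
    c=cv2.convertScaleAbs(c,alpha=1.5)
    for i in range(0,w,10): cv2.line(c,(i*k,0),(i*k,8 if i%50 else 20),(0,255,255),1)
    for i in range(0,h,10): cv2.line(c,(0,i*k),(8 if i%50 else 20,i*k),(0,255,255),1)
    cv2.imwrite(n,c)
g(t,310,140,160,120,5,"pics/tA.png")
g(t,200,150,130,120,5,"pics/tB.png")
g(s,220,145,220,165,3,"pics/sA.png")
```

```text
(no output)
```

View pics/tA.png

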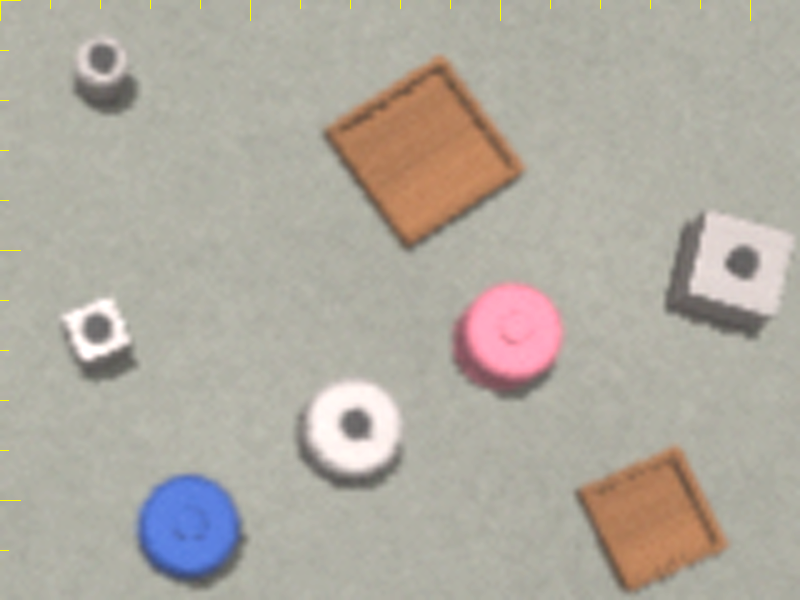

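View pics/tB.png

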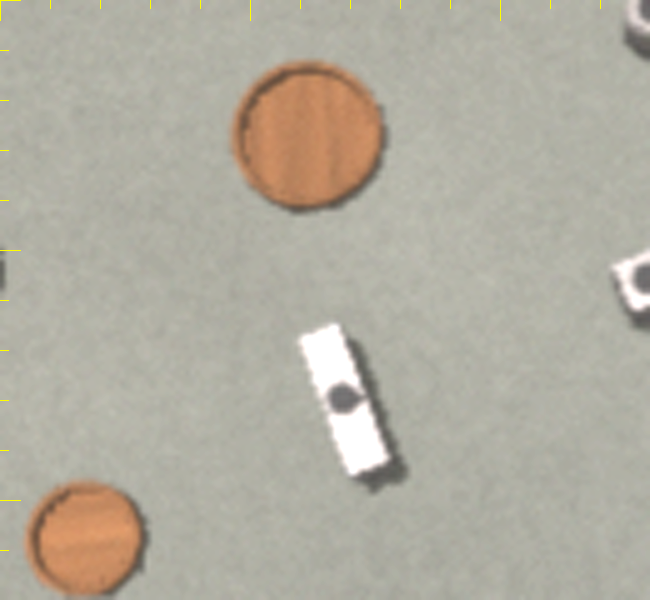

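View pics/sA.png

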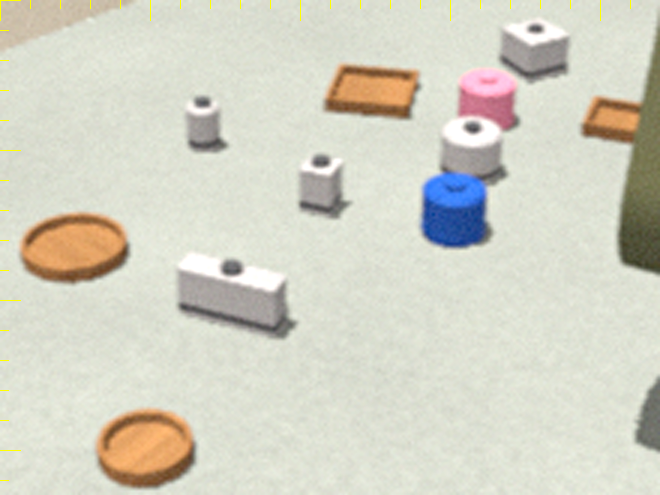

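The crops give stub and tray pixel positions, which the next script lists. Next I triangulate.

```bash
cat > h.py <<'E'
import numpy as np, cv2
from rig import get_state, vision
from scipy.spatial.transform import Rotation as R
C={n:vision.get_calibration(n) for n in("top","side")}
def ray(n,p):
    c=C[n];K=c["camera_matrix"]
    q=cv2.undistortPoints(np.array([[p]],float),K,np.array([c["k1"],0,0,0.]))[0,0]
    d=c["T"][:3,:3]@np.array([q[0],-q[1],-1]);return c["T"][:3,3],d/np.linalg.norm(d)
def onz(n,p,z):
    o,d=ray(n,p);return o+d*(z-o[2])/d[2]
def tri(pt,ps):
    (o1,d1),(o2,d2)=ray("top",pt),ray("side",ps)
    s=np.linalg.lstsq(np.c_[d1,-d2],o2-o1,rcond=None)[0]
    a,b=o1+s[0]*d1,o2+s[1]*d2;return (a+b)/2,np.linalg.norm(a-b)
def proj(n,P):
    c=C[n];q=np.linalg.inv(c["T"])@np.r_[P,1];x=np.array([[q[0],-q[1],-q[2]]])
    return cv2.projectPoints(x,np.zeros(3),np.zeros(3),c["camera_matrix"],np.array([c["k1"],0,0,0.]))[0][0,0]
def go(x,y,z,yaw,cmd=None):
    """shift/turn from the pose (default measured) to target; cmd=(x,y,z,yaw) commanded"""
    s=get_state();cx=np.r_[s["eef_pos"],s["tool_rot"][2]] if cmd is None else np.array(cmd,float)
    A=R.from_euler("xyz",[180,0,cx[3]],degrees=True);B=R.from_euler("xyz",[180,0,yaw],degrees=True)
    print("turn",np.round((A.inv()*B).as_rotvec(),3),"shift",np.round(A.inv().apply(np.array([x,y,z])-cx[:3]),1))
E
python3 - <<'E'
from h import *
up=lambda p,x,y,k:((p[0]+.5)/k-.5+x,(p[1]+.5)/k-.5+y)
A=lambda *p:up(p,310,140,5);B=lambda *p:up(p,200,150,5);S=lambda *p:up(p,220,145,3)
for n,a,s in[("br",A(356,424),S(473,126)),("sr",A(102,57),S(202,101)),("bs",A(742,262),S(536,28)),("ss",A(97,328),S(320,160)),
 ("brt",B(309,135),S(74,242)),("srt",B(86,538),S(146,442)),("bstN",A(440,57),S(419,70)),("bstW",A(326,132),S(337,66)),("sstW",A(577,492),S(594,99)),("ob",B(344,398),S(232,265))]:
    P,e=tri(a,s);z=15 if 't' in n else 50
    print(n,P.round(1),round(e,1),"top@z",onz("top",a,z).round(1)[:2],"side@z",onz("side",s,z).round(1)[:2])
def sq(n,ps,z):
    w=np.array([onz("top",A(*p),z)[:2] for p in ps]);d=np.roll(w,-1,0)-w
    an=np.degrees(np.arctan2(d[:,1],d[:,0]));print(n,w.mean(0).round(1),np.linalg.norm(d,axis=1).round(1),(an%90).round(1))
sq("bst",[(440,57),(522,170),(410,248),(326,132)],15)
sq("sst",[(680,448),(726,546),(630,590),(577,492)],15)
sq("bs",[(707,211),(794,234),(773,317),(691,294)],45)
sq("ss",[(62,318),(115,298),(131,342),(80,363)],45)
print("pink",onz("top",A(515,328),50),"blue",onz("top",A(191,522),50))
E
```

```text
br [ 448.5 -152.2   46.6] 0.3 top@z [ 447.9 -151.7] side@z [ 444.8 -146.7]
sr [669.6 -18.4  46.6] 1.3 top@z [667.8 -18.6] side@z [665.2 -13.6]
bs [ 534.3 -380.    46.4] 0.2 top@z [ 533.4 -378.7] side@z [ 530.  -372.9]
ss [508.6  -9.2  46.4] 1.6 top@z [507.2  -9.6] side@z [505.   -4.1]
brt [610.1 187.8   9.2] 2.6 top@z [607.4 186. ] side@z [604.  193.7]
srt [375.6 314.4   8.6] 1.0 top@z [374.7 312.3] side@z [370.2 319.3]
bstN [ 634.3 -242.    23.3] 82.8 top@z [ 674.1 -223.5] side@z [ 601.6 -266.1]
bstW [ 613.9 -145.9   57.7] 4.3 top@z [ 629.1 -151.6] side@z [ 671.9 -215. ]
sstW [ 402.2 -275.8   44.8] 9.5 top@z [ 409.5 -281.8] side@z [ 428.6 -332.1]
ob [445.6 161.7  47.4] 1.1 top@z [444.8 161. ] side@z [443.2 164.7]
bst [ 615.4 -209.6] [84.2 83.8 85.5 84.8] [30.9 32.9 31.6 32.1]
sst [ 392.7 -324.3] [60.7 61.9 62.  66.3] [19.9 21.6 24.  20.5]
bs [ 533.5 -380.1] [51.4 51.5 48.1 50.7] [72.7 69.6 71.9 73.3]
ss [507.   -9.7] [32.2 26.9 31.2 27.8] [19.2 17.3 20.8 19.4]
pink [ 499.40779023 -245.21535924   50.        ] blue [396.57750792 -57.16784949  50.        ]
```

```bash
python3 -c "
from h import *
go(448,-152,130,90,(185.1,-544.4,231.3,18.8))"
```

```text
turn [-0.     0.    -1.243] shift [ 375.3 -286.7  101.3]
```

Call:
arm_command:
  commands: "0 0 -1.243 375.3 -286.7 101.3 1;0 0 -1.243 375.3 -286.7 101.3 1;0 0 -1.243 375.3 -286.7 101.3 1;0 0 -1.243 375.3 -286.7 101.3 1;0 0 -1.243 375.3 -286.7 101.3 1;0 0 -1.243 375.3 -286.7 101.3 1;0 0 -1.243 375.3 -286.7 101.3 1;0 0 -1.243 375.3 -286.7 101.3 1;0 0 -1.243 375.3 -286.7 101.3 1;0 0 -1.243 375.3 -286.7 101.3 1"

```text
clock: 1.35
eef_pos: [447.8, -152.1, 129.8]
tool_rot: [-179.9, 0.0, 90.1]
wrist_force: [0.2, 0.4, 0.4]
finger_gap: 0.999
gripper_force: 0.0
```

Call:
arm_command:
  commands: "0 0 0 0 0 50 1;0 0 0 0 0 85 1;0 0 0 0 0 110 1;0 0 0 0 0 121 1;0 0 0 0 0 121 1;0 0 0 0 0 121 0.3;0 0 0 0 0 121 0.3;0 0 0 0 0 121 0.3;0 0 0 0 0 121 0.3;0 0 0 0 0 121 0.3"

```text
clock: 2.6
eef_pos: [448.8, -152.6, 10.4]
tool_rot: [179.9, 0.1, 90.0]
wrist_force: [-1.9, -1.5, 5.9]
finger_gap: 0.642
gripper_force: 62.8
```

Call:
arm_command:
  commands: "0 0 0 0 0 -15 0.3;0 0 0 0 0 -50 0.3;0 0 0 0 0 -90 0.3;0 0 0 40 19 -90 0.3;0 0 0 90 43 -90 0.3;0 0 0 145 69 -90 0.3;0 0 0 200 95 -90 0.3;0 0 0 250 118 -90 0.3;0 0 0 300 142 -90 0.3;0 0 0 339 160.5 -90 0.3"

```text
clock: 3.85
eef_pos: [608.8, 189.3, 99.0]
tool_rot: [180.0, -0.0, 90.1]
wrist_force: [0.2, 0.4, -4.4]
finger_gap: 0.632
gripper_force: 65.0
```

Call:
arm_command:
  commands: "0 0 0 0 0 0 0.3;0 0 0 0 0 25 0.3;0 0 0 0 0 50 0.3;0 0 0 0 0 65 0.3;0 0 0 0 0 72 0.3"

```text
clock: 4.47
eef_pos: [607.7, 186.2, 26.1]
tool_rot: [-179.9, 0.0, 90.0]
wrist_force: [-0.7, -1.3, -3.2]
finger_gap: 0.634
gripper_force: 65.1
```

Run:
```python
from h import *
a=vision.read_camera("top");b=vision.read_camera("side")
c=cv2.resize(a[130:230,210:310],None,fx=4,fy=4,interpolation=2);d=cv2.resize(b[170:270,195:295],None,fx=4,fy=4,interpolation=2)
cv2.imwrite("pics/p1.png",np.hstack([c,d])[:,:,::-1])
```

```text
(no output)
```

View pics/p1.png

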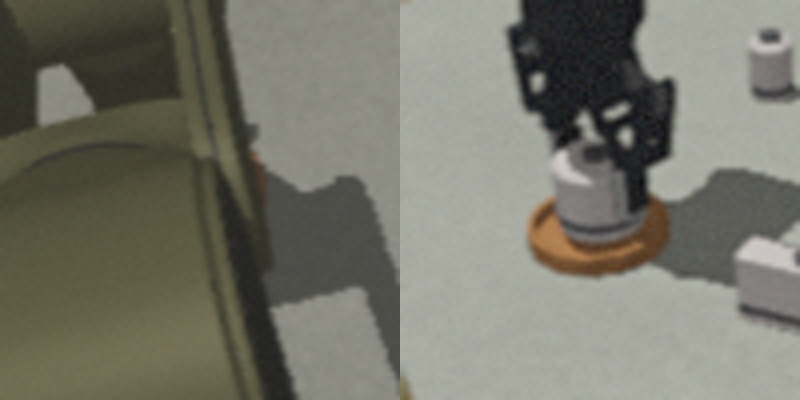

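The side crop shows the die upright and roughly centred over the round tray (at about 597,230), just above the floor. I'll lower it slowly.

Call:
arm_command:
  commands: "0 0 0 0 0 6 0.3;0 0 0 0 0 9 0.3;0 0 0 0 0 10.5 0.3;0 0 0 0 0 11.5 0.3;0 0 0 0 0 11.5 0.3"

```text
clock: 5.2
eef_pos: [608.7, 186.9, 15.6]
tool_rot: [180.0, -0.0, 90.0]
wrist_force: [0.0, -0.2, -5.0]
finger_gap: 0.637
gripper_force: 65.1
```

Call:
arm_command:
  commands: "0 0 0 0 0 0.7 0.3;0 0 0 0 0 1.4 0.3;0 0 0 0 0 1.4 0.3"

```text
clock: 5.58
eef_pos: [608.7, 187.0, 15.5]
tool_rot: [179.9, -0.0, 90.0]
wrist_force: [-2.4, 0.0, 5.3]
finger_gap: 0.636
gripper_force: 66.2
```

Call:
arm_command:
  commands: "0 0 0 0 0 0 0.85;0 0 0 0 0 0 0.9;0 0 0 0 0 0 0.9;0 0 0 0 0 -20 0.9;0 0 0 0 0 -60 1;0 0 0 0 0 -110 1;0 0 0 -60 18 -110 1;0 0 0 -120 36 -110 1;0 0 0 -180 54 -110 1;0 0 0 -205.5 60 -110 1"

```text
clock: 6.82
eef_pos: [669.8, -22.4, 124.1]
tool_rot: [179.9, 0.1, 89.8]
wrist_force: [-0.2, 1.5, 0.0]
finger_gap: 1.003
gripper_force: 0.0
```

Run:
```python
from h import *
a=vision.read_camera("top");b=vision.read_camera("side")
c=cv2.resize(a[130:230,210:310],None,fx=4,fy=4,interpolation=2);d=cv2.resize(b[160:260,195:295],None,fx=4,fy=4,interpolation=2)
cv2.imwrite("pics/p2.png",np.hstack([c,d])[:,:,::-1])
```

```text
(no output)
```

View pics/p2.png

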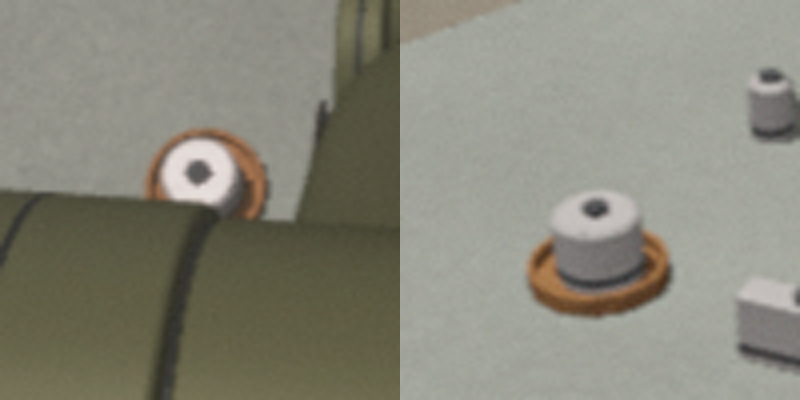

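The big round die stands flat and centred in its tray (side crop 597,240). Next is the small round die.

Call:
arm_command:
  commands: "0 0 0 0 0 45 1;0 0 0 0 0 80 1;0 0 0 0 0 102 1;0 0 0 0 0 111 1;0 0 0 0 0 111 1;0 0 0 0 0 111 0.1;0 0 0 0 0 111 0.1;0 0 0 0 0 111 0.1;0 0 0 0 0 111 0.1;0 0 0 0 0 111 0.1"

```text
clock: 8.18
eef_pos: [669.4, -18.7, 14.3]
tool_rot: [179.9, 0.0, 90.0]
wrist_force: [-0.5, 1.1, 5.2]
finger_gap: 0.359
gripper_force: 59.7
```

Call:
arm_command:
  commands: "0 0 0 0 0 0 0.1;0 0 0 0 0 0 0.1;0 0 0 0 0 0 0.1"

```text
clock: 8.55
eef_pos: [669.4, -18.7, 14.3]
tool_rot: [179.9, 0.0, 90.0]
wrist_force: [-0.2, -0.5, 6.0]
finger_gap: 0.356
gripper_force: 59.7
```

Call:
arm_command:
  commands: "0 0 0 0 0 -15 0.1;0 0 0 0 0 -50 0.1;0 0 0 0 0 -92 0.1;0 0 0 40 -35 -92 0.1;0 0 0 80 -71 -92 0.1;0 0 0 120 -106 -92 0.1;0 0 0 160 -142 -92 0.1;0 0 0 200 -177 -92 0.1;0 0 0 240 -213 -92 0.1;0 0 0 280 -248 -92 0.1"

```text
clock: 9.8
eef_pos: [419.3, 262.4, 105.7]
tool_rot: [180.0, -0.0, 90.0]
wrist_force: [0.8, 0.9, -0.8]
finger_gap: 0.358
gripper_force: 59.6
```

Call:
arm_command:
  commands: "0 0 0 35 -31 0 0.1;0 0 0 51.3 -45.7 0 0.1;0 0 0 51.3 -45.7 0 0.1;0 0 0 51.3 -45.7 30 0.1;0 0 0 51.3 -45.7 55 0.1;0 0 0 51.3 -45.7 72 0.1;0 0 0 51.3 -45.7 80 0.1;0 0 0 51.3 -45.7 80 0.1"

```text
clock: 10.8
eef_pos: [375.3, 312.1, 24.9]
tool_rot: [-180.0, 0.0, 90.0]
wrist_force: [0.6, 0.1, -1.2]
finger_gap: 0.354
gripper_force: 59.6
```

Run:
```python
from h import *
b=vision.read_camera("side")
d=cv2.resize(b[220:320,220:320],None,fx=4,fy=4,interpolation=2)
cv2.imwrite("pics/p3.png",d[:,:,::-1])
```

```text
(no output)
```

View pics/p3.png

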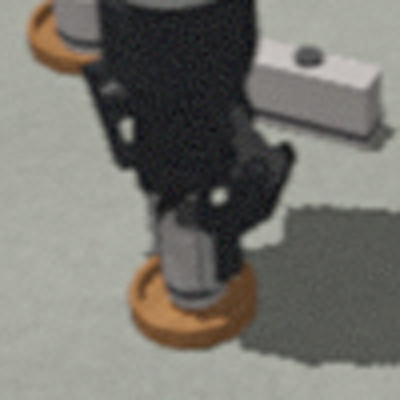

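The small round die hangs upright over its tray, centred near crop (190,300) and a little above the floor.

Call:
arm_command:
  commands: "0 0 0 0 0 3 0.1;0 0 0 0 0 5 0.1;0 0 0 0 0 6 0.1;0 0 0 0 0 6.7 0.1;0 0 0 0 0 6.7 0.1"

```text
clock: 11.48
eef_pos: [375.0, 312.8, 19.2]
tool_rot: [180.0, -0.0, 90.0]
wrist_force: [-1.1, -1.6, 6.6]
finger_gap: 0.352
gripper_force: 60.6
```

Call:
arm_command:
  commands: "0 0 0 0 0 0.6 0.1;0 0 0 0 0 0.6 0.1"

```text
clock: 11.72
eef_pos: [375.0, 312.8, 19.2]
tool_rot: [179.9, -0.0, 90.0]
wrist_force: [-2.7, -2.0, 11.9]
finger_gap: 0.353
gripper_force: 61.2
```

Call:
arm_command:
  commands: "0 0 0 0 0 0 0.6;0 0 0 0 0 0 0.7;0 0 0 0 0 0 0.8;0 0 0 0 0 -20 0.8;0 0 0 0 0 -60 1;0 0 0 0 0 -110 1;0 0 0 -50 11 -110 1;0 0 0 -100 23 -110 1;0 0 0 -150 34 -110 1;0 0 0 -200 46 -110 1"

```text
clock: 12.98
eef_pos: [421.0, 111.2, 127.8]
tool_rot: [180.0, -0.0, 90.0]
wrist_force: [0.9, 0.2, -0.7]
finger_gap: 1.003
gripper_force: 0.0
```

Call:
arm_command:
  commands: "0 0 0.3 -60 14 0 1;0 0 0.314 -120 28 0 1;0 0 0.314 -180 42 0 1;0 0 0.314 -240 56 0 1;0 0 0.314 -300 69 0 1;0 0 0.314 -360 82 0 1;0 0 0.314 -420 96 0 1;0 0 0.314 -470 108 0 1;0 0 0.314 -492.6 113 0 1;0 0 0.314 -492.6 113 0 1"

```text
clock: 14.22
eef_pos: [533.9, -381.8, 127.0]
tool_rot: [-180.0, 0.0, 71.9]
wrist_force: [0.7, 1.5, -0.4]
finger_gap: 1.002
gripper_force: 0.0
```

Run:
```python
from h import *
a=vision.read_camera("top");b=vision.read_camera("side")
c=cv2.resize(a[140:280,195:335],None,fx=4,fy=4,interpolation=2);d=cv2.resize(b[180:320,215:255+60],None,fx=4,fy=4,interpolation=2)[:,:230]
cv2.imwrite("pics/p4.png",np.hstack([c,d])[:,:,::-1])
```

```text
(no output)
```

View pics/p4.png

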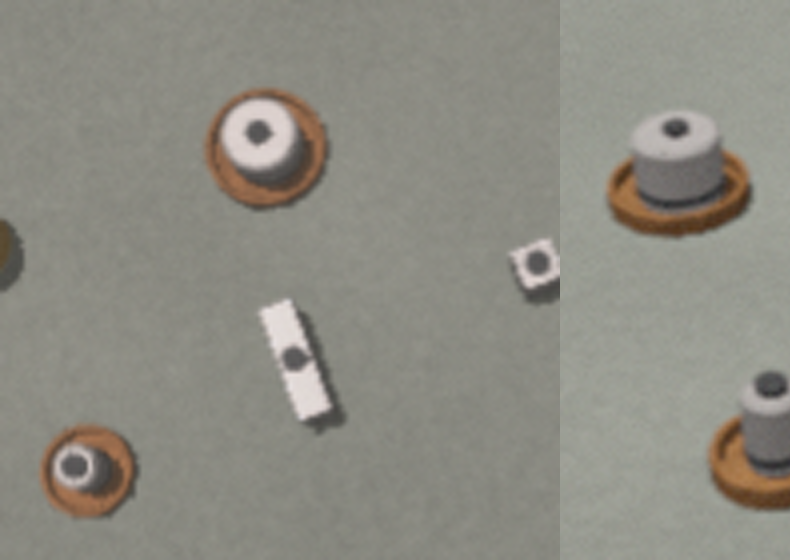

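Both round dies stand upright in their trays: big at (258,148) in the top crop, small at (88,470). The big square die is next.

Call:
arm_command:
  commands: "0 0 0 0 0 50 1;0 0 0 0 0 85 1;0 0 0 0 0 109 1;0 0 0 0 0 118 1;0 0 0 0 0 118 1;0 0 0 0 0 118 0.3;0 0 0 0 0 118 0.3;0 0 0 0 0 118 0.3;0 0 0 0 0 118 0.3;0 0 0 0 0 118 0.3"

```text
clock: 15.58
eef_pos: [534.9, -380.7, 11.5]
tool_rot: [179.8, 0.0, 72.0]
wrist_force: [0.9, 0.7, 6.9]
finger_gap: 0.604
gripper_force: 64.8
```

```bash
python3 -c "
from h import *
go(615,-209.5,102.7,32,(533.8,-379.8,102.7,72))"
```

```text
turn [-0.    -0.     0.698] shift [187.1  24.6   0. ]
```

Call:
arm_command:
  commands: "0 0 0 0 0 -15 0.3;0 0 0 0 0 -50 0.3;0 0 0 0 0 -93 0.3;0 0 0.15 35 5 -93 0.3;0 0 0.3 75 10 -93 0.3;0 0 0.45 115 15 -93 0.3;0 0 0.6 155 20 -93 0.3;0 0 0.698 187.1 24.6 -93 0.3;0 0 0.698 187.1 24.6 -93 0.3;0 0 0.698 187.1 24.6 -93 0.3"

```text
clock: 16.82
eef_pos: [614.4, -209.6, 102.7]
tool_rot: [-180.0, 0.1, 32.1]
wrist_force: [-1.3, 0.1, -3.5]
finger_gap: 0.599
gripper_force: 63.7
```

Call:
arm_command:
  commands: "0 0 0 0 0 30 0.3;0 0 0 0 0 55 0.3;0 0 0 0 0 69 0.3;0 0 0 0 0 75 0.3;0 0 0 0 0 75 0.3"

```text
clock: 17.45
eef_pos: [615.1, -210.1, 27.9]
tool_rot: [180.0, 0.0, 32.0]
wrist_force: [-0.0, -0.4, -3.7]
finger_gap: 0.596
gripper_force: 63.8
```

Run:
```python
from h import *
a=vision.read_camera("top");b=vision.read_camera("side")
c=cv2.resize(a[130:210,355:435],None,fx=5,fy=5,interpolation=2);d=cv2.resize(b[120:200,305:385],None,fx=5,fy=5,interpolation=2)
cv2.imwrite("pics/p5.png",np.hstack([c,d])[:,:,::-1])
```

```text
(no output)
```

View pics/p5.png

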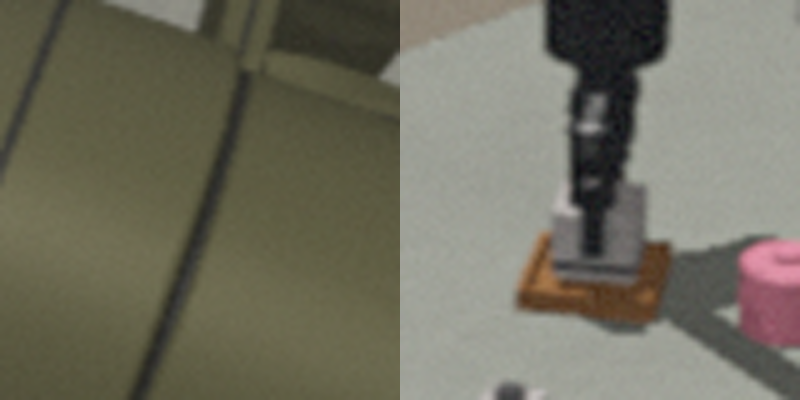

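The square die is over its tray in line with the sides (side crop 597,265), still slightly raised.

Call:
arm_command:
  commands: "0 0 0 0 0 5 0.3;0 0 0 0 0 8 0.3;0 0 0 0 0 10 0.3;0 0 0 0 0 11.2 0.3;0 0 0 0 0 12 0.3;0 0 0 0 0 12 0.3"

```text
clock: 18.3
eef_pos: [615.0, -209.5, 16.5]
tool_rot: [180.0, -0.0, 32.0]
wrist_force: [-1.6, 1.6, 2.5]
finger_gap: 0.6
gripper_force: 64.4
```

Call:
arm_command:
  commands: "0 0 0 0 0 0.8 0.3;0 0 0 0 0 0.8 0.3"

```text
clock: 18.55
eef_pos: [615.0, -209.4, 16.4]
tool_rot: [180.0, -0.0, 32.0]
wrist_force: [-3.2, 2.0, 7.4]
finger_gap: 0.601
gripper_force: 65.3
```

```bash
python3 -c "
from h import *
go(508,-9.5,124.9,109.3,(615,-209.5,124.9,32))"
```

```text
turn [ 0.     0.    -1.349] shift [  15.2 -226.3   -0. ]
```

Call:
arm_command:
  commands: "0 0 0 0 0 0 0.85;0 0 0 0 0 0 0.9;0 0 0 0 0 0 0.9;0 0 0 0 0 -20 0.9;0 0 0 0 0 -60 1;0 0 0 0 0 -110 1;0 0 0.1 4 -60 -110 1;0 0 0.223 8 -120 -110 1;0 0 0.223 12 -180 -110 1;0 0 0.223 15.2 -226.3 -110 1"

```text
clock: 19.8
eef_pos: [506.4, -7.8, 125.0]
tool_rot: [-180.0, 0.0, 19.3]
wrist_force: [0.7, 0.6, -0.4]
finger_gap: 0.998
gripper_force: 0.0
```

Call:
arm_command:
  commands: "0 0 0 0 0 0 1;0 0 0 0 0 45 1;0 0 0 0 0 80 1;0 0 0 0 0 103 1;0 0 0 0 0 111.9 1;0 0 0 0 0 111.9 1"

```text
clock: 20.55
eef_pos: [508.5, -10.2, 12.7]
tool_rot: [-180.0, 0.0, 19.2]
wrist_force: [-0.0, 0.1, 0.7]
finger_gap: 0.999
gripper_force: 0.0
```

Run:
```python
from h import *
a=vision.read_camera("top");b=vision.read_camera("side")
c=cv2.resize(a[130:210,355:435],None,fx=5,fy=5,interpolation=2);d=cv2.resize(b[130:230,300:400],None,fx=4,fy=4,interpolation=2)
cv2.imwrite("pics/p6.png",np.hstack([c,d])[:,:,::-1])
go(392.9,-323.5,100,21.5,(508,-9.5,100,19.2))
```

```text
turn [ 0.    0.   -0.04] shift [-212.   258.7    0. ]
```

View pics/p6.png

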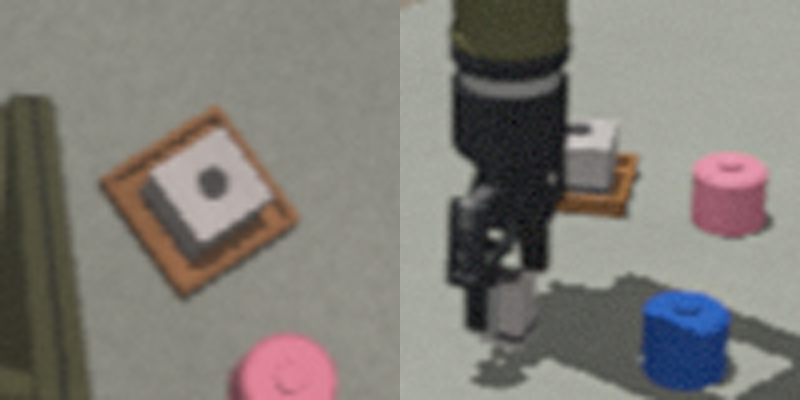

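The big square die sits in line with its tray (both edges at about −34° in the top crop). The gripper is around the small square die. Now I close, and fit the small tray's angle from its mask.

Call:
arm_command:
  commands: "0 0 0 0 0 0 0.1;0 0 0 0 0 0 0.1;0 0 0 0 0 0 0.1;0 0 0 0 0 0 0.1;0 0 0 0 0 0 0.1;0 0 0 0 0 0 0.1"

```text
clock: 21.4
eef_pos: [508.4, -9.6, 13.7]
tool_rot: [180.0, -0.1, 19.2]
wrist_force: [-0.0, 0.5, 5.8]
finger_gap: 0.338
gripper_force: 59.9
```

Run:
```python
from h import *
t=cv2.imread("pics/top0.png")
for n,(x,y,w,h) in dict(big=(370,145,50,50),small=(418,222,46,44)).items():
    im=cv2.resize(t[y:y+h,x:x+w],None,fx=8,fy=8,interpolation=2).astype(int)
    m=((im[:,:,2]-im[:,:,0])>25).astype(np.uint8)
    k=max(cv2.findContours(m,0,1)[0],key=cv2.contourArea)
    w2=np.array([onz("top",((p[0]+.5)/8-.5+x,(p[1]+.5)/8-.5+y),15)[:2] for p in k[:,0]],np.float32)
    r=cv2.minAreaRect(w2);print(n,r)
```

```text
big ((617.3615112304688, -209.66122436523438), (88.83374786376953, 89.68950653076172), 31.308168411254883)
small ((393.62109375, -324.3719482421875), (66.19490051269531, 66.9664077758789), 21.035696029663086)
```

Call:
arm_command:
  commands: "0 0 0 0 0 -15 0.1;0 0 0 0 0 -50 0.1;0 0 0 0 0 -90 0.1;0 0 -0.035 -35 43 -90 0.1;0 0 -0.035 -70 86 -90 0.1;0 0 -0.035 -105 129 -90 0.1;0 0 -0.035 -140 171 -90 0.1;0 0 -0.035 -175 214 -90 0.1;0 0 -0.035 -212 259 -90 0.1;0 0 -0.035 -212 259 -90 0.1"

```text
clock: 22.65
eef_pos: [392.3, -328.5, 103.9]
tool_rot: [179.8, -0.0, 20.9]
wrist_force: [0.3, 0.1, -1.4]
finger_gap: 0.34
gripper_force: 59.8
```

Call:
arm_command:
  commands: "0 0 0 0 0 0 0.1;0 0 0 0 0 30 0.1;0 0 0 0 0 58 0.1;0 0 0 0 0 72 0.1;0 0 0 0 0 78 0.1;0 0 0 0 0 78 0.1"

```text
clock: 23.4
eef_pos: [393.6, -323.7, 25.2]
tool_rot: [-180.0, -0.0, 21.3]
wrist_force: [0.7, 0.7, -1.3]
finger_gap: 0.342
gripper_force: 59.8
```

Run:
```python
from h import *
a=vision.read_camera("top");b=vision.read_camera("side")
c=cv2.resize(a[200:290,390:490],None,fx=4,fy=4,interpolation=2);d=cv2.resize(b[140:230,360:460],None,fx=4,fy=4,interpolation=2)
cv2.imwrite("pics/p7.png",np.hstack([c,d])[:,:,::-1])
```

```text
(no output)
```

View pics/p7.png

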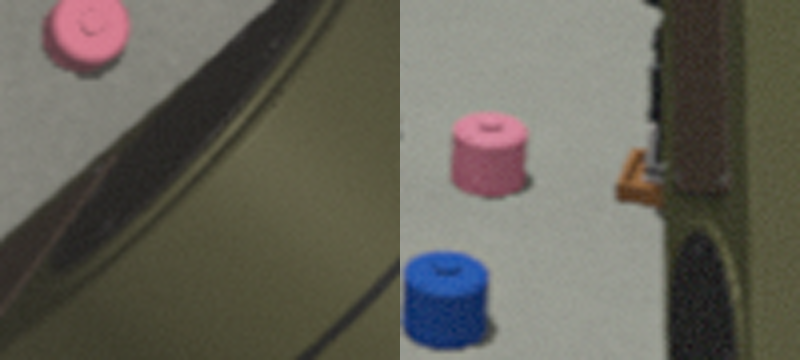

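The arm hides the tray in both views, so I lower by force.

Call:
arm_command:
  commands: "0 0 0 0 0 3 0.1;0 0 0 0 0 5 0.1;0 0 0 0 0 6 0.1;0 0 0 0 0 6.7 0.1;0 0 0 0 0 6.7 0.1"

```text
clock: 24.12
eef_pos: [393.1, -324.1, 18.7]
tool_rot: [180.0, 0.0, 21.2]
wrist_force: [-1.3, 0.4, 2.2]
finger_gap: 0.346
gripper_force: 60.3
```

Call:
arm_command:
  commands: "0 0 0 0 0 0.6 0.1;0 0 0 0 0 0.6 0.1"

```text
clock: 24.38
eef_pos: [393.1, -324.1, 18.7]
tool_rot: [180.0, -0.0, 21.2]
wrist_force: [-1.2, 1.0, 8.9]
finger_gap: 0.343
gripper_force: 61.3
```

Call:
arm_command:
  commands: "0 0 0 0 0 0 0.6;0 0 0 0 0 0 0.7;0 0 0 0 0 0 0.8;0 0 0 0 0 -20 0.8;0 0 0 0 0 -60 1;0 0 0 0 0 -120 1;0 0 0 -50 25 -170 1;0 0 0 -100 50 -200 1;0 0 0 -150 75 -200 1;0 0 0 -200 100 -200 1"

```text
clock: 25.62
eef_pos: [242.1, -491.5, 219.0]
tool_rot: [179.8, -0.0, 21.3]
wrist_force: [0.8, -0.6, -0.3]
finger_gap: 1.0
gripper_force: 0.0
```

Call:
arm_command:
  commands: "0 0 0 -50 25 0 1;0 0 0 -71 31 0 1;0 0 0 -71 31 0 1;0 0 0 -71 31 0 1"

```text
clock: 26.12
eef_pos: [188.9, -542.9, 217.5]
tool_rot: [-179.9, -0.1, 21.3]
wrist_force: [0.6, 0.8, 0.1]
finger_gap: 1.0
gripper_force: 0.0
```

Run:
```python
from h import *
a=vision.read_camera("top");b=vision.read_camera("side")
c=cv2.resize(a[130:280,170:470],None,fx=2.6,fy=2.6,interpolation=2)
d=cv2.resize(a[210:275,405:475],None,fx=3,fy=3,interpolation=2);e=cv2.resize(b[145:310,150:470],None,fx=1.15,fy=1.15,interpolation=2)
o=np.zeros((590,780,3),np.uint8);o[:390]=c;o[395:590,:210]=d;o[395:395+e.shape[0],215:215+e.shape[1]]=e[:195]
cv2.imwrite("pics/p8.png",o[:,:,::-1])
```

```text
(no output)
```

View pics/p8.png

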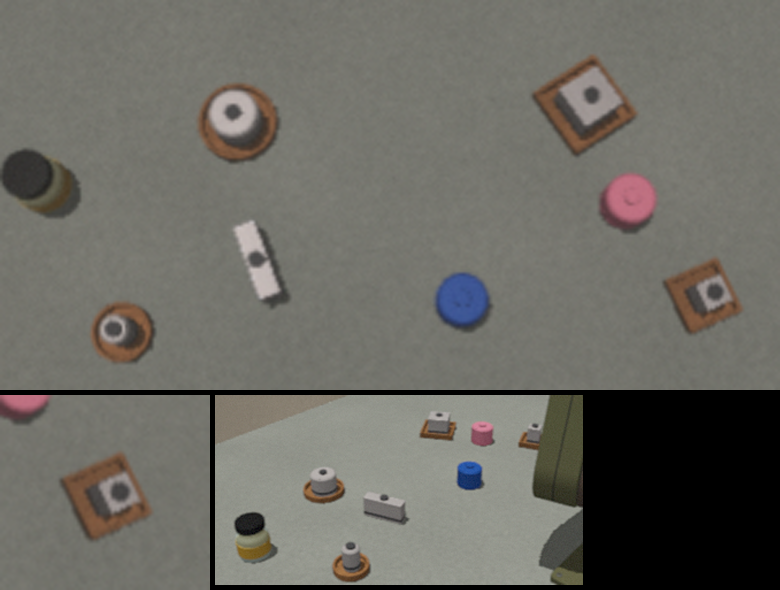

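All four dies stand upright in their own trays: big round at (235,120), small round (122,330), big square (590,97) and small square (710,293). The square dies are in line with their trays, and the oblong, jar and decoys haven't moved.

```bash
python3 -c "
from rig import order
print(order.finish_job())"
```

```text
the job is handed in; nothing more can be done
None
```

All four dies are set down upright in their matching trays, the square ones in line with the tray sides; the oblong die, jar and look-alikes were left alone, and the job was handed in at about 26 s.

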